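# Dock the meat probes and start the charger

## Task

Move every washed meat-thermometer probe from the wooden drying block into the charging tube marked with the same colour as its grip, pushed down until its shoulder rests on the dock. When all the probes are home, press the keys on the control pad fully down and let them up again one at a time, in this order: green, orange, white. Leave the red key (it erases the memory) unpressed, and leave the jars and jug behind the work where they stand.

Things in the scene. Friction and masses are not known exactly. Their poses are not given: they have to be found in the camera images.
- dock: charging dock, loose on the worktop, 1.2 kg (it may get shoved): black base 72 x 210 x 12 mm, a dark grey top plate 60 x 200 mm whose upper face is 76 mm above the worktop, and below it five tinted tubes in a row. Origin at the centre of its underside, z up, its y axis runs along the row of tubes.
- drying_block: wooden drying block, loose, 1.2 kg, 60 mm along its x, 200 mm along its y, 76 mm high, with five roomy holes 10 mm wide in a row along its y, 38 mm apart, in which the washed probes stand. Origin at the centre of its underside, z up.
- probe_red: thermometer probe, 35 g, absent in some starts: red round grip 16 mm in diameter, 44 mm high, dark ring at its foot; below it a steel rod 6 mm in diameter, 62 mm long, round tip. Origin at the rod's tip, z up the axis: the flat shoulder under the grip is at z = 62 mm, the grip's top at 106 mm. It stands in any of the block's holes, shoulder on the block's top, the next probe 38 mm or more away.
- probe_yellow: thermometer probe, 35 g, absent in some starts: yellow round grip 16 mm in diameter, 44 mm high, dark ring at its foot; below it a steel rod 6 mm in diameter, 62 mm long, round tip. Origin at the rod's tip, z up the axis: the flat shoulder under the grip is at z = 62 mm, the grip's top at 106 mm. It stands in any of the block's holes, shoulder on the block's top, the next probe 38 mm or more away.
- probe_green: thermometer probe, 35 g, absent in some starts: green round grip 16 mm in diameter, 44 mm high, dark ring at its foot; below it a steel rod 6 mm in diameter, 62 mm long, round tip. Origin at the rod's tip, z up the axis: the flat shoulder under the grip is at z = 62 mm, the grip's top at 106 mm. It stands in any of the block's holes, shoulder on the block's top, the next probe 38 mm or more away.
- probe_blue: thermometer probe, 35 g, absent in some starts: blue round grip 16 mm in diameter, 44 mm high, dark ring at its foot; below it a steel rod 6 mm in diameter, 62 mm long, round tip. Origin at the rod's tip, z up the axis: the flat shoulder under the grip is at z = 62 mm, the grip's top at 106 mm. It stands in any of the block's holes, shoulder on the block's top, the next probe 38 mm or more away.
- probe_white: thermometer probe, 35 g, absent in some starts: white round grip 16 mm in diameter, 44 mm high, dark ring at its foot; below it a steel rod 6 mm in diameter, 62 mm long, round tip. Origin at the rod's tip, z up the axis: the flat shoulder under the grip is at z = 62 mm, the grip's top at 106 mm. It stands in any of the block's holes, shoulder on the block's top, the next probe 38 mm or more away.
- well_red (a point): point in the dock on the axis of the red tube (red patches beside its mouth, red-tinted), +76 mm along the dock's y, 14 mm above its underside: here the rod's tip (probe's origin) rests when the probe is fully home with its shoulder on the top plate. The mouth is 62 mm straight above, in the dock's top face, 8 mm wide with a 1.5 mm chamfer; a straight, free hole.
- well_yellow (a point): point in the dock on the axis of the yellow tube (yellow patches beside its mouth, yellow-tinted), +38 mm along the dock's y, 14 mm above its underside: here the rod's tip (probe's origin) rests when the probe is fully home with its shoulder on the top plate. The mouth is 62 mm straight above, in the dock's top face, 8 mm wide with a 1.5 mm chamfer; a straight, free hole.
- well_green (a point): point in the dock on the axis of the green tube (green patches beside its mouth, green-tinted), +0 mm along the dock's y, 14 mm above its underside: here the rod's tip (probe's origin) rests when the probe is fully home with its shoulder on the top plate. The mouth is 62 mm straight above, in the dock's top face, 8 mm wide with a 1.5 mm chamfer; a straight, free hole.
- well_blue (a point): point in the dock on the axis of the blue tube (blue patches beside its mouth, blue-tinted), -38 mm along the dock's y, 14 mm above its underside: here the rod's tip (probe's origin) rests when the probe is fully home with its shoulder on the top plate. The mouth is 62 mm straight above, in the dock's top face, 8 mm wide with a 1.5 mm chamfer; a straight, free hole.
- well_white (a point): point in the dock on the axis of the white tube (white patches beside its mouth, white-tinted), -76 mm along the dock's y, 14 mm above its underside: here the rod's tip (probe's origin) rests when the probe is fully home with its shoulder on the top plate. The mouth is 62 mm straight above, in the dock's top face, 8 mm wide with a 1.5 mm chamfer; a straight, free hole.
- key_green_top (a point): centre of the top face of the round green key (28 mm in diameter) on the grey control pad (120 x 120 x 24 mm, fixed; keys in a square, 50 mm apart, each in a black collar); 45 mm above the worktop when up; its x and y axes are parallel to the edges of the pad; it is pressed straight down.
- key_green (a joint): travel of the green key in m: 0 up, 0.006 fully down; a spring returns it, about 5 N hold it fully down.
- key_orange_top (a point): centre of the top face of the round orange key (28 mm in diameter) on the grey control pad (120 x 120 x 24 mm, fixed; keys in a square, 50 mm apart, each in a black collar); 45 mm above the worktop when up; its x and y axes are parallel to the edges of the pad; it is pressed straight down.
- key_orange (a joint): travel of the orange key in m: 0 up, 0.006 fully down; a spring returns it, about 5 N hold it fully down.
- key_white_top (a point): centre of the top face of the round white key (28 mm in diameter) on the grey control pad (120 x 120 x 24 mm, fixed; keys in a square, 50 mm apart, each in a black collar); 45 mm above the worktop when up; its x and y axes are parallel to the edges of the pad; it is pressed straight down.
- key_white (a joint): travel of the white key in m: 0 up, 0.006 fully down; a spring returns it, about 5 N hold it fully down.
- key_red_top (a point): centre of the top face of the round red key (28 mm in diameter) on the grey control pad (120 x 120 x 24 mm, fixed; keys in a square, 50 mm apart, each in a black collar); 45 mm above the worktop when up; its x and y axes are parallel to the edges of the pad; it is pressed straight down.
- key_red (a joint): travel of the red key in m: 0 up, 0.006 fully down; a spring returns it, about 5 N hold it fully down.
- salt_shaker: glass salt shaker with grey top, 44 x 44 x 90 mm, bystander, origin at the centre of its underside
- small_jug: small blue jug, 67 x 103 x 85 mm, bystander, origin at the centre of its underside
- spice_jar: spice jar with yellow cap, 45 x 45 x 107 mm, bystander, origin at the centre of its underside

How it is judged (in metres and radians):
On the way, in this order (a step that is already met when the one before it is completed fails the run):
1. every probe present is fully home in the tube of its colour (distance between probe_red and well_red below 0.004 m and angle between each of probe_red, probe_yellow, probe_green, probe_blue, probe_white's own z axis and vertical below 0.08 rad and distance between probe_yellow and well_yellow below 0.004 m and distance between probe_green and well_green below 0.004 m and distance between probe_blue and well_blue below 0.004 m and distance between probe_white and well_white below 0.004 m), for 0.2 s.
2. the green key is pressed down (value of joint key_green above 0.0045 m), for 0.05 s.
3. the orange key is pressed down (value of joint key_orange above 0.0045 m), for 0.05 s.
4. the white key is pressed down (value of joint key_white above 0.0045 m), for 0.05 s.
At the end, for the whole second after the job is handed in: every probe present is upright and home in the tube of its colour (rod tip within 4 mm of the point well_<colour>, that is, shoulder on the top plate, tilt under 0.08 rad), at rest; the dock stands flat; all keys are up again (travel under 1.5 mm) (all of step 1 and value of joint each of key_green, key_orange, key_white, key_red below 0.0015 m and linear speed of each of probe_red, probe_yellow, probe_green, probe_blue, probe_white below 0.02 m/s and angle between dock's own z axis and vertical below 0.05 rad); the robot touches nothing.
It fails at once if the red key is pressed (more than 3 mm) (value of joint key_red above 0.003 m).
It fails at once if two keys are down at once (value of joint each of key_green, key_orange above 0.003 m or value of joint each of key_green, key_white above 0.003 m or value of joint each of key_orange, key_white above 0.003 m).
It fails at once if a bystander is moved by more than 3 cm (distance of any of salt_shaker, small_jug, spice_jar from where it was at the start of the episode above 0.03 m).
Of probe_red, probe_yellow, probe_green, probe_blue, probe_white only 3 to 5 are there at a start; the rules pass over those that are not, and their reading is None.
At some moment in a run one of dock, drying_block may be knocked a few centimetres aside while the robot is not near it.
It also fails if it takes over 210 s, if anything falls off the work surface, if the arm or the gripper's body presses on something with over 40 N, if the wrist force passes 120 N, or if a joint passes its speed limit or range.

## Robot

A 6-joint arm with a two-finger parallel gripper is mounted at the origin on a cart in front of the work surface, level with it; the furniture and walls round the work are solid. World frame = base frame: x ahead of the robot, y to its left, z up, the work surface at z = 0. Lengths are in mm, angles in rad, forces in N, time in s.
With the tool pointing down it reaches from about 350 to 725 mm from the base axis. Payload 6 kg.
Tool frame: the origin (TCP) lies at the very end of the fingers, on their centre line; the grasp point (between the pads) lies 19 mm behind it; z points along the fingers, y is the line along which they close (so a half turn about z gives the same grasp; the last joint's range is limited). The gripper opens to 85 mm and grips with 20 to 120 N. Pads are 22 mm wide; open, the fingers measure 114 mm over their backs; the gripper's body (76 mm by 85 mm) begins 54 mm behind the grasp point. The pads swing forward as they close: fully open they stand 13 mm farther back than shut.
Start: joints at [1.566, 0.04, 0.085, 0, -1.615, -0.334], TCP at [199.386, 565.879, 231.261] pointing down, gripper open.
Joint ranges: [-2.56, 2.56], [-1.29, 2.01], [-1.08, 1.49], [-3.29, 1.98], [-2.81, -0.18], [-2.99, 2.99]. Speed limits (rad/s): [2.57, 2.57, 3.01, 3.14, 3.14, 3.14].

## Interface

Orientations are given as a unit quaternion [x, y, z, w].
In Python, from cell import get_obs, vision, order gives the robot as it stands.
- The arm moves only by the tool jog_arm, never from a script. Its argument "targets" is a list of rows, each an object with "translation": the shift along the tool's x, y, z each as a share of 20 mm, from -1 to 1, a list of three; "twist": the turn about the tool's z as a share of 0.12 rad, from -1 to 1; "hand": the opening, from 0 (shut) to 1 (fully open). A call has 1 to 10 rows; each row shifts and turns the commanded pose from where the row before left it, along the tool's axes as they then stand; what a row does not reach is not made up. A row lasts 1/12 s, in which the tool goes at most 41.7 mm and 7.16 degrees, less where a joint would pass 70% of its speed; a pose out of reach is approached as far as the arm can. A call with a number of a shift or a turn outside -1 to 1 is refused whole. A call with a gripper value outside its range is refused whole. The fingers move at their own pace and stop on an object; "force" is the grip in N (left out, the last holds). Time passes only in rows, so rows that do not move let the fingers close. It gives the time, the measured TCP pose, the force, the opening and the grip force at its end, in the units of the state.
- get_obs(): the state, without advancing time (a new reading comes with each control period).
- vision.get_image(name): name is "scene" or "top" or "wrist"; returns (picture, depth): 384x512x3 uint8, red, green, blue; 384x512 float32, mm along the optical axis (not along the pixel's ray), 0 where there is no reading.
- vision.camera_params(name): a dict with "fx", "fy", "cx", "cy" (pixels), "world_to_cam" (4x4, takes a point from world to camera coordinates). Camera axes: x right, y up, looking along -z (the intrinsics and any distortion apply to the point x, -y, -z); pixel columns grow to the right and rows downward; lengths in mm; the calibration is good to about 2 mm. A picture is of the moment at which its call begins: read the wrist's pose just before it. camera_params takes no time and is no camera call; for the wrist camera it gives the pose at the moment of the call.
- order.hand_in(): hands the job in; it is judged then, once.
Trained networks look in the newest picture that a camera, given by its name, has taken for a name from the list of things; names that differ only in an ending like _2 or _b are one class to them, and where a whole thing is asked for, a point or a joint stands for the part that bears it (a point fixed in the world has none). Each returns a list of dicts, best first, with "confidence" (0 to 1); they miss things now and then, are a little off and sometimes report something else, mostly with a low value. They report only what shows in the picture. A call takes as long as a camera call.
- vision.boxes_of(target, camera): "rect" ([left, top, right, bottom] in pixels, round what is visible of it).
- vision.masks_of(target, camera): "mask" (384x512 bool, what is visible of it) and "rect" ([left, top, right, bottom] in pixels, round what is visible of it).
The state is a dict: "t": time; "joints": joint angles; "dq": joint speeds; "tau": joint torques, N m; "eef_pos": TCP position; "eef_rot": TCP orientation; "force": force on the tool from outside, world axes, zero at the start; "wrist_torque": the same for the moment, N m; "gripper_width": finger opening in mm; "grip_force": force on a finger pad.
Only numpy, scipy, OpenCV 4.12 (cv2) and the standard library are available. Lean on these libraries where they do the work, as an engineer would, in place of code of your own. Each camera call takes 0.05 s, during which the arm holds its last target. There are 200 camera calls.

## Working session

There is one attempt and no reset: what is moved stays moved. The work goes in short steps, Python scripts to look and compute and a tool call to move; the robot and the scene stay as the last step left them, time stands still between calls to the robot, and variables do not carry over. Pictures are saved under pics/ and viewed, at most 14 in all, crops included, and the job is handed in when it is done.

Besides the shell and the picture viewer there is one more tool, called after ">>>" as a command line: name --argument value ..., lists and objects as JSON in quotes. jog_arm: Moves the arm, as the interface text tells. Shift numbers are shares of 20 mm and turn numbers shares of 0.12 rad, none past 1 either way. Its arguments: {"type":"object","properties":{"targets":{"type":"array"},"force":{"type":"number"}},"required":["targets"]}

```bash
ls; mkdir -p pics; python3 - <<'E'
from cell import get_obs, vision
import cv2,numpy as np
print(get_obs())
for n in ("scene","top"):
    p,d=vision.get_image(n); cv2.imwrite(f"pics/{n}0.png",p[:,:,::-1])
    c=vision.camera_params(n); print(n,{k:np.round(v,3).tolist() for k,v in c.items()})
E
```

```text
pics
{'t': 0.0, 'joints': array([ 1.56570750e+00,  4.08405206e-02,  8.38072942e-02, -4.38889488e-04,
       -1.61551597e+00, -3.33668123e-01]), 'dq': array([ 0.00033609,  0.00071663, -0.00157275,  0.00068821, -0.00050002,
        0.0015143 ]), 'tau': array([-1.23795389e-04, -3.68208325e+01,  3.47425675e+01,  6.93238378e+00,
       -5.31164740e-03,  8.26958342e-06]), 'eef_pos': array([199.22877232, 565.60797643, 230.26553392]), 'eef_rot': array([ 9.85690947e-01, -1.68560200e-01, -7.29394297e-05,  9.00490070e-04]), 'force': array([-0.21519663, -0.58435324, -0.22525577]), 'wrist_torque': array([0.0150612 , 0.02620542, 0.0074412 ]), 'grip_force': 0.0, 'gripper_width': 85.2809842593359}
scene {'fx': 445.917, 'fy': 445.917, 'cx': 252.391, 'cy': 190.444, 'world_to_cam': [[0.794, -0.608, -0.022, -398.031], [0.385, 0.474, 0.792, -264.923], [-0.47, -0.637, 0.61, -1076.823], [0.0, 0.0, 0.0, 1.0]]}
top {'fx': 365.055, 'fy': 365.055, 'cx': 257.07, 'cy': 188.48, 'world_to_cam': [[-0.003, -1.0, 0.001, 2.949], [0.977, -0.003, 0.212, -512.928], [-0.212, 0.001, 0.977, -888.885], [0.0, 0.0, 0.0, 1.0]]}
```

View pics/top0.png

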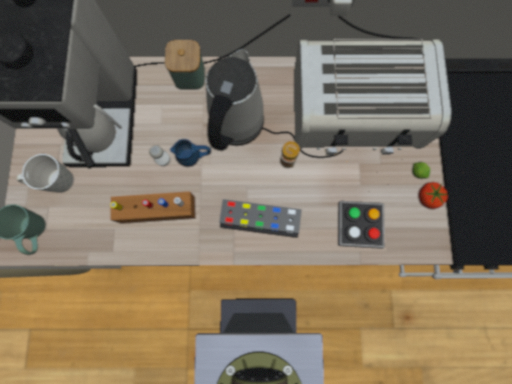

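View pics/scene0.png

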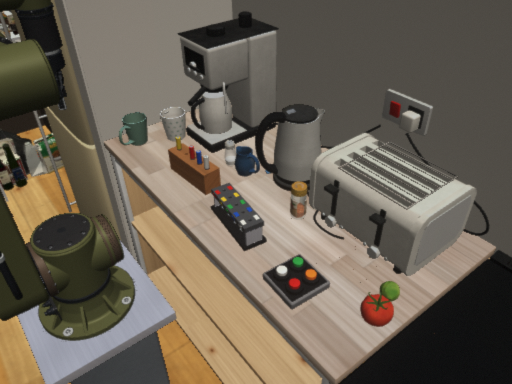

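The top view shows the block at about (152,207) with yellow, red, blue and white probes. The dock is at (261,217), with red on the left and white on the right. The pad is at (361,224): green upper left, orange upper right, white lower left and red lower right.

```bash
cat > h.py <<'E'
from cell import get_obs, vision, order
import cv2, numpy as np
from scipy.spatial.transform import Rotation as R
def plane(cam,uv,z,c=None):
    "pixels -> world points on height z"
    c=c or vision.camera_params(cam); T=np.linalg.inv(np.array(c["world_to_cam"]))
    uv=np.atleast_2d(uv).astype(float)
    d=np.c_[(uv[:,0]-c["cx"])/c["fx"],-(uv[:,1]-c["cy"])/c["fy"],-np.ones(len(uv))]@T[:3,:3].T
    o=T[:3,3]; return o+d*((z-o[2])/d[:,2])[:,None]
def pix(c,P):
    p=np.atleast_2d(P); q=np.c_[p,np.ones(len(p))]@np.array(c["world_to_cam"]).T
    return np.c_[c["cx"]+c["fx"]*q[:,0]/-q[:,2], c["cy"]-c["fy"]*q[:,1]/-q[:,2]]
def shot(cam,name=None):
    c=vision.camera_params(cam); p,d=vision.get_image(cam)
    if name: cv2.imwrite(f"pics/{name}.png",p[:,:,::-1])
    return c,p,d
def to_tool(v):
    "world shift -> tool axes, in shares of 20 mm"
    return np.round(R.from_quat(get_obs()["eef_rot"]).inv().apply(v)/20,2)
E
python3 - <<'E'
from h import *
c,p,d=shot("top")
for n,z in [("probe_red",106),("probe_yellow",106),("probe_green",106),("probe_blue",106),("probe_white",106),("drying_block",76),("dock",76),("key_green_top",45),("key_red_top",45),("key_white_top",45),("key_orange_top",45)]:
    for r in vision.masks_of(n,"top")[:2]:
        m=r["mask"]; v,u=np.nonzero(m); uv=[u.mean(),v.mean()]
        rr=cv2.minAreaRect(np.c_[u,v].astype(np.float32))
        print(n,round(r["confidence"],2),np.round(uv,1),np.round(plane("top",uv,z,c)[0],1), np.round(rr[1],0),round(rr[2],1),len(u))
w=vision.camera_params("wrist"); T=np.linalg.inv(np.array(w["world_to_cam"])); o=get_obs()
Rt=R.from_quat(o["eef_rot"]); print("cam in tool",Rt.inv().apply(T[:3,3]-o["eef_pos"]),(Rt.inv().as_matrix()@T[:3,:3]).round(3),w["fx"],w["cx"],w["cy"])
print(Rt.as_matrix().round(3))
E
```

```text
probe_red 0.57 [148.  203.9] [464.4 265.4 106. ] [10.  6.] 45.0 52
probe_blue 0.19 [260.5 218.2] [429.   -6.5 106. ] [82. 30.] 8.4 2366
probe_white 0.44 [179.2 201.9] [469.3 190.1 106. ] [8. 6.] 45.0 48
drying_block 0.94 [153.8 207.8] [459.7 259.3  76. ] [28. 85.] 86.6 1989
drying_block 0.33 [260.1 218. ] [433.3  -5.8  76. ] [79. 29.] 7.1 2244
dock 0.72 [260.3 217.8] [433.9  -6.4  76. ] [80. 29.] 7.9 2224
key_green_top 0.61 [353.7 212.6] [ 450.7 -247.4   45. ] [9. 9.] 90.0 78
key_green_top 0.49 [373.5 233.1] [ 398.  -294.7   45. ] [9. 9.] 90.0 79
key_red_top 0.53 [373.9 233. ] [ 398.2 -295.7   45. ] [10. 10.] 45.0 91
key_red_top 0.49 [189.3 152.1] [615.1 182.1  45. ] [28. 33.] 54.5 682
key_white_top 0.59 [354.4 231.9] [ 401.2 -246.2   45. ] [9. 9.] 45.0 80
cam in tool [  79.24295961   -0.38514455 -142.80182178] [[ 0.001  0.95   0.311]
 [ 1.    -0.001 -0.   ]
 [-0.     0.311 -0.95 ]] 271.8251207995655 260.2594163650614 194.3378336503529
[[ 0.943 -0.332 -0.   ]
 [-0.332 -0.943 -0.   ]
 [ 0.     0.    -1.   ]]
```

>>> jog_arm --targets '[{"translation":[0.97,0.57,0],"twist":0,"hand":1},{"translation":[0.97,0.57,0],"twist":0,"hand":1},{"translation":[0.97,0.57,0],"twist":0,"hand":1},{"translation":[0.97,0.57,0],"twist":0,"hand":1},{"translation":[0.97,0.57,0],"twist":0,"hand":1},{"translation":[0.97,0.57,0],"twist":0,"hand":1},{"translation":[0.97,0.57,0],"twist":0,"hand":1},{"translation":[0.97,0.57,0],"twist":0,"hand":1},{"translation":[0.97,0.57,0],"twist":0,"hand":1},{"translation":[0.97,0.57,0],"twist":0,"hand":1}]'

```text
t: 1.53
eef_pos: [345.1, 393.0, 231.5]
eef_rot: [0.986, -0.169, 0.0, -0.0]
force: [0.2, 0.6, -0.2]
gripper_width: 85.4
grip_force: 0.0
```

>>> jog_arm --targets '[{"translation":[0.97,0.57,0],"twist":0,"hand":1},{"translation":[0.97,0.57,0],"twist":0,"hand":1},{"translation":[0.97,0.57,0],"twist":0,"hand":1},{"translation":[0.97,0.57,0],"twist":0,"hand":1},{"translation":[0.97,0.57,0],"twist":0,"hand":1},{"translation":[0.97,0.57,0],"twist":0,"hand":1},{"translation":[0.97,0.57,0],"twist":0,"hand":1},{"translation":[0.97,0.57,0],"twist":0,"hand":1}]'

```text
t: 2.2
eef_pos: [461.1, 255.4, 231.5]
eef_rot: [0.986, -0.169, 0.0, -0.0]
force: [0.0, 0.1, 0.2]
gripper_width: 86.0
grip_force: 0.0
```

>>> jog_arm --targets '[{"translation":[0,0,0.25],"twist":1,"hand":1},{"translation":[0,0,0.25],"twist":1,"hand":1},{"translation":[0,0,0.25],"twist":1,"hand":1},{"translation":[0,0,0.25],"twist":1,"hand":1},{"translation":[0,0,0.25],"twist":1,"hand":1},{"translation":[0,0,0.25],"twist":1,"hand":1},{"translation":[0,0,0.25],"twist":1,"hand":1},{"translation":[0,0,0.25],"twist":1,"hand":1},{"translation":[0,0,0.25],"twist":1,"hand":1},{"translation":[0,0,0],"twist":0.75,"hand":1}]'

```text
t: 3.03
eef_pos: [460.1, 256.1, 185.1]
eef_rot: [0.727, -0.687, -0.0, 0.001]
force: [0.0, 0.3, -0.6]
gripper_width: 85.5
grip_force: 0.0
```

```bash
python3 - <<'E'
from h import *
o=get_obs(); print(o["t"],o["eef_pos"],R.from_quat(o["eef_rot"]).as_matrix().round(3).tolist(),o["joints"].round(2))
c,p,d=shot("wrist","w0")
for n in ["probe_red","probe_yellow","probe_blue","probe_white","probe_green"]:
    for r in vision.masks_of(n,"wrist")[:2]:
        v,u=np.nonzero(r["mask"]); print(n,round(r["confidence"],2),np.round(r["rect"]),len(u))
E
```

```text
3.0333 [460.13246387 256.06394242 185.14472567] [[0.056, -0.998, -0.001], [-0.998, -0.056, -0.001], [0.001, 0.001, -1.0]] [ 0.89 -0.16 -0.19 -0.   -1.54 -0.83]
probe_red 0.65 [241. 198. 263. 230.] 523
probe_yellow 0.89 [244. 265. 262. 303.] 566
probe_blue 0.55 [240. 160. 261. 190.] 451
probe_blue 0.51 [240.   0. 318.  34.] 2147
probe_white 0.93 [239. 119. 257. 141.] 380
probe_green 0.15 [244. 265. 263. 304.] 603
```

View pics/w0.png

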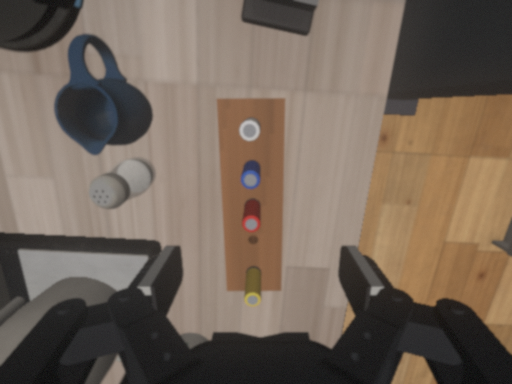

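The wrist view shows the probe tops at white (250,130), blue (251,180), red (252,224) and yellow (253,299). I'll get their positions from depth.

```bash
cat >> h.py <<'E'
def cloud(c,d):
    v,u=np.mgrid[:d.shape[0],:d.shape[1]]; T=np.linalg.inv(np.array(c["world_to_cam"]))
    q=np.stack([(u-c["cx"])/c["fx"]*d,-(v-c["cy"])/c["fy"]*d,-d],-1)
    return q@T[:3,:3].T+T[:3,3]
def probes(c,d,zmin,zmax,names):
    X=cloud(c,d)
    for n in names:
        for r in vision.masks_of(n,"wrist")[:1]:
            m=cv2.dilate(r["mask"].astype(np.uint8),np.ones((3,3)))>0
            k=m&(X[...,2]>zmin)&(X[...,2]<zmax)&(d>0); 
            v,u=np.nonzero(k)
            print(n,round(r["confidence"],2),"n",k.sum(),"top depth",np.median(X[k],0).round(1),"uv",u.mean().round(1),v.mean().round(1),
              "ray",plane("wrist",[(u.min()+u.max())/2,(v.min()+v.max())/2],120,c)[0].round(1))
E
python3 - <<'E'
from h import *
c,p,d=shot("wrist")
probes(c,d,115,126,["probe_red","probe_yellow","probe_blue","probe_white"])
X=cloud(c,d)
for r in vision.masks_of("drying_block","wrist")[:1]:
    k=r["mask"]&(abs(X[...,2]-76)<4); print(np.median(X[k],0)); rr=cv2.minAreaRect(X[k][:,:2].astype(np.float32)); print(rr)
E
```

```text
probe_red 0.58 n 276 top depth [466.5 269.6 120.4] uv 251.7 221.2 ray [466.7 269.5 120. ]
probe_yellow 0.78 n 234 top depth [461.4 344.3 120.2] uv 252.8 296.1 ray [461.2 344.6 120. ]
probe_blue 0.6 n 307 top depth [469.1 232.1 120.4] uv 251.2 177.8 ray [468.8 232.  120. ]
probe_white 0.82 n 346 top depth [471.5 194.9 120.3] uv 250.7 129.5 ray [471.2 194.9 120. ]
[466.97349227 253.38712392  76.26076326]
((466.4844970703125, 271.20281982421875), (60.2173957824707, 199.85440063476562), 3.836211681365967)
```

>>> jog_arm --targets '[{"translation":[0.77,-0.1,0],"twist":0,"hand":0.6},{"translation":[0.77,-0.1,0],"twist":0,"hand":0.6},{"translation":[0.77,-0.1,0],"twist":0,"hand":0.6},{"translation":[0.77,-0.1,0],"twist":0,"hand":0.6},{"translation":[0,0,0.85],"twist":0,"hand":0.6},{"translation":[0,0,0.85],"twist":0,"hand":0.6},{"translation":[0,0,0.85],"twist":0,"hand":0.6},{"translation":[0,0,0.85],"twist":0,"hand":0.6},{"translation":[0,0,0.85],"twist":0,"hand":0.6},{"translation":[0,0,0.85],"twist":0,"hand":0.6}]'

```text
t: 4.47
eef_pos: [472.4, 194.6, 83.6]
eef_rot: [0.729, -0.685, 0.0, -0.0]
force: [-1.0, -0.9, -0.1]
gripper_width: 51.2
grip_force: 0.0
```

>>> jog_arm --targets '[{"translation":[0,0,0],"twist":0,"hand":0.6},{"translation":[0,0,0],"twist":0,"hand":0},{"translation":[0,0,0],"twist":0,"hand":0},{"translation":[0,0,0],"twist":0,"hand":0},{"translation":[0,0,0],"twist":0,"hand":0},{"translation":[0,0,0],"twist":0,"hand":0},{"translation":[0,0,0],"twist":0,"hand":0},{"translation":[0,0,0],"twist":0,"hand":0}]' --force 40

```text
t: 5.13
eef_pos: [473.1, 195.6, 86.0]
eef_rot: [0.729, -0.685, 0.001, -0.001]
force: [-1.0, -1.0, 5.5]
gripper_width: 14.7
grip_force: 39.3
```

>>> jog_arm --targets '[{"translation":[0,0,-0.5],"twist":0,"hand":0},{"translation":[0,0,-1],"twist":0,"hand":0},{"translation":[0,0,-1],"twist":0,"hand":0},{"translation":[0,0,-1],"twist":0,"hand":0},{"translation":[0,0,-1],"twist":0,"hand":0},{"translation":[0.5,0.2,-1],"twist":0,"hand":0},{"translation":[1,0.4,0],"twist":0,"hand":0},{"translation":[1,0.4,0],"twist":0,"hand":0},{"translation":[1,0.4,0],"twist":0,"hand":0},{"translation":[1,0.4,0],"twist":0,"hand":0}]'

```text
t: 5.97
eef_pos: [441.4, 102.5, 194.7]
eef_rot: [0.729, -0.685, -0.0, -0.0]
force: [-0.6, 0.0, 0.4]
gripper_width: 14.8
grip_force: 39.0
```

>>> jog_arm --targets '[{"translation":[0.8,0.3,0],"twist":0,"hand":0},{"translation":[0.8,0.3,0],"twist":0,"hand":0},{"translation":[0.4,0,0],"twist":0.5,"hand":0},{"translation":[0,0,0],"twist":0.5,"hand":0},{"translation":[0,0,0],"twist":0.5,"hand":0},{"translation":[0,0,0],"twist":0,"hand":0},{"translation":[0,0,0],"twist":0,"hand":0}]'

```text
t: 6.55
eef_pos: [432.4, 62.5, 194.5]
eef_rot: [-0.665, 0.747, 0.0, -0.0]
force: [0.0, 1.0, -0.5]
gripper_width: 14.7
grip_force: 39.0
```

```bash
python3 - <<'E'
from h import *
o=get_obs(); print(o["t"],o["eef_pos"],o["eef_rot"],o["gripper_width"])
c,p,d=shot("wrist","w1"); np.savez("w1.npz",p=p,d=d,**c)
X=cloud(c,d)
for r in vision.masks_of("dock","wrist")[:1]:
    k=r["mask"]&(abs(X[...,2]-76)<3); print(r["confidence"],np.median(X[k],0)); rr=cv2.minAreaRect(X[k][:,:2].astype(np.float32)); print(rr)
E
```

```text
6.55 [432.42327264  62.45963526 194.45638874] [-6.64801986e-01  7.47019624e-01  3.57385987e-05 -1.03185820e-05] 14.6813942214412
0.9 [438.95945802 -20.84622294  76.3533776 ]
((439.9962158203125, -2.43121337890625), (197.31170654296875, 60.70518493652344), 82.4978256225586)
```

View pics/w1.png

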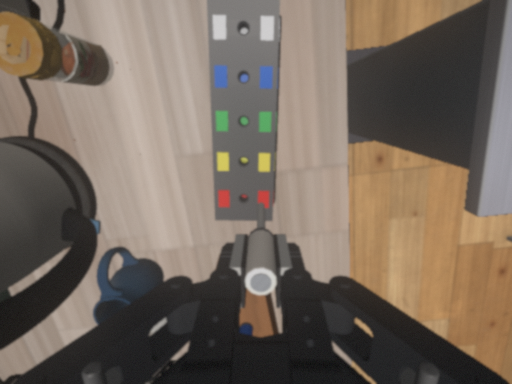

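The five holes sit in column 243, at rows 28 (white), 77 (blue), 121 (green), 160 (yellow) and 198 (red). The held white probe hangs at (261,280), with its tip near (262,205). I'll fit the dock from the patches and check how the probe sits in the hand.

```bash
cat >> h.py <<'E'
COL={"red":76,"yellow":38,"green":0,"blue":-38,"white":-76}
def dockfit(c,p,d,ztop=76,verbose=True,reach=260):
    "patch pairs on the plate -> midpoints -> line fit; returns {colour: world point}"
    X=cloud(c,d); hsv=cv2.cvtColor(p,cv2.COLOR_RGB2HSV); H,S,V=[hsv[...,i].astype(int) for i in range(3)]
    on=(abs(X[...,2]-ztop)<4)&(d>0)
    m={"red":(S>140)&((H<8)|(H>172)),"yellow":(S>140)&(H>22)&(H<35),"green":(S>120)&(H>45)&(H<80),"blue":(S>120)&(H>100)&(H<125),"white":(S<50)&(V>150)}
    mid={}
    for n,k in m.items():
        _,L,st,ce=cv2.connectedComponentsWithStats((k&on).astype(np.uint8))
        i=[j for j in np.argsort(-st[1:,4])[:2]+1 if st[j,4]>40]
        if len(i)<2: continue
        a,b=plane("wrist",ce[i],ztop,c); w=np.linalg.norm(a-b); 
        if verbose: print(n,st[i,4],"sep",w.round(1),((a+b)/2).round(1))
        if st[i,4].min()>0.75*st[i,4].max(): mid[n]=((a+b)/2)[:2]
    P=np.array(list(mid.values())); s=np.array([COL[n] for n in mid])
    A=np.c_[s,np.ones(len(s))]; k=np.linalg.lstsq(A,P,rcond=None)[0]
    e=k[0]/np.linalg.norm(k[0]); c0=P.mean(0)-e*s.mean(); print("scale",np.linalg.norm(k[0]).round(4),"yaw deg",np.degrees(np.arctan2(-e[0],e[1])).round(2),"centre",c0.round(1))
    return {n:(c0+e*v).round(1) for n,v in COL.items()}
E
python3 - <<'E'
from h import *
z=np.load("w1.npz"); c={k:z[k] for k in("fx","fy","cx","cy","world_to_cam")}; p,d=z["p"],z["d"]
print(dockfit(c,p,d))
uv=[(243,28),(243.5,77),(243.5,121),(243,160.5),(243,198)]; print(plane("wrist",uv,76,c).round(1))
o=get_obs(); e=o["eef_pos"]
print("tip",pix(c,e-[0,0,72]),"top",pix(c,e+[0,0,36]),"shoulder",pix(c,e-[0,0,9]))
cv2.imwrite("pics/w1c.png",cv2.resize(p[150:320,170:350,::-1],None,fx=4,fy=3.5,interpolation=cv2.INTER_CUBIC))
E
```

```text
red [159 133] sep 40.6 [450.   70.4  76. ]
blue [233 225] sep 40.2 [435.1 -42.1  76. ]
white [375 370] sep 40.0 [430.1 -80.4  76. ]
scale 0.9992 yaw deg -7.53 centre [440.   -4.8]
{'red': array([450. ,  70.5]), 'yellow': array([445. ,  32.9]), 'green': array([440. ,  -4.8]), 'blue': array([435.1, -42.5]), 'white': array([430.1, -80.1])}
[[430.1 -79.5  76. ]
 [434.8 -41.7  76. ]
 [439.9  -4.4  76. ]
 [445.3  32.4  76. ]
 [450.5  70.5  76. ]]
tip [[259.66528906 204.6514967 ]] top [[259.24529976 285.24272255]] shoulder [[259.48228442 239.7680305 ]]
```

View pics/w1c.png

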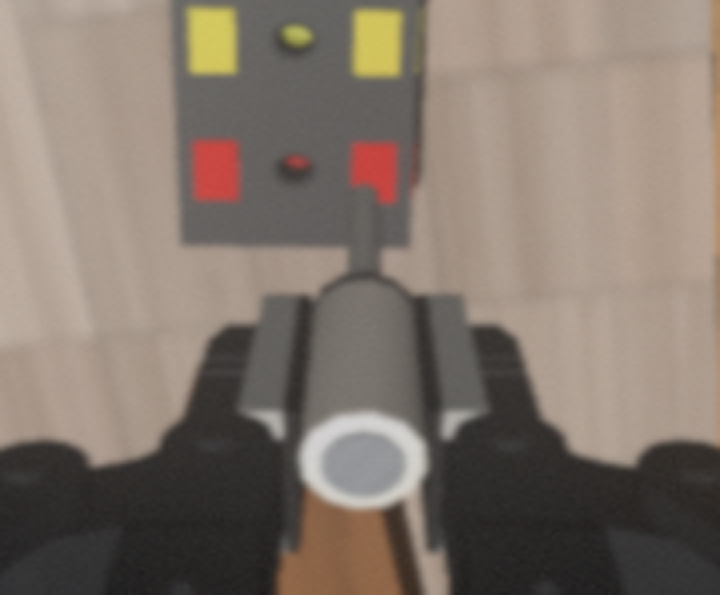

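>>> jog_arm --targets '[{"translation":[0.89,-0.1,0],"twist":0,"hand":0},{"translation":[0.89,-0.1,0],"twist":0,"hand":0},{"translation":[0.89,-0.1,0],"twist":0,"hand":0},{"translation":[0.89,-0.1,0],"twist":0,"hand":0},{"translation":[0.89,-0.1,0],"twist":0,"hand":0},{"translation":[0.89,-0.1,0],"twist":0,"hand":0},{"translation":[0.89,-0.1,0],"twist":0,"hand":0},{"translation":[0.87,-0.06,0],"twist":0.1,"hand":0},{"translation":[0,0,0.5],"twist":0,"hand":0},{"translation":[0,0,0.5],"twist":0,"hand":0}]'

```text
t: 7.48
eef_pos: [431.0, -80.5, 174.0]
eef_rot: [-0.659, 0.752, -0.0, 0.0]
force: [-0.4, 0.6, -0.6]
gripper_width: 14.8
grip_force: 39.0
```

>>> jog_arm --targets '[{"translation":[0,0,0.5],"twist":0,"hand":0},{"translation":[0,0,0.5],"twist":0,"hand":0},{"translation":[0,0,0],"twist":0,"hand":0},{"translation":[0,0,0],"twist":0,"hand":0}]'

```text
t: 7.82
eef_pos: [430.5, -79.8, 153.5]
eef_rot: [-0.66, 0.751, 0.0, -0.001]
force: [-0.2, -0.9, 0.6]
gripper_width: 14.6
grip_force: 39.0
```

>>> jog_arm --targets '[{"translation":[0,0,0.25],"twist":0,"hand":0},{"translation":[0,0,0.25],"twist":0,"hand":0},{"translation":[0,0,0.25],"twist":0,"hand":0},{"translation":[0,0,0.25],"twist":0,"hand":0}]'

```text
t: 8.15
eef_pos: [430.9, -80.2, 133.9]
eef_rot: [-0.66, 0.752, -0.0, 0.0]
force: [1.0, 0.3, -1.4]
gripper_width: 14.8
grip_force: 39.0
```

>>> jog_arm --targets '[{"translation":[0,0,0.5],"twist":0,"hand":0},{"translation":[0,0,0.5],"twist":0,"hand":0},{"translation":[0,0,0.5],"twist":0,"hand":0},{"translation":[0,0,0.5],"twist":0,"hand":0},{"translation":[0,0,0.2],"twist":0,"hand":0},{"translation":[0,0,0.1],"twist":0,"hand":0},{"translation":[0,0,0.05],"twist":0,"hand":0}]'

```text
t: 8.73
eef_pos: [430.8, -80.4, 87.0]
eef_rot: [-0.66, 0.752, -0.0, -0.0]
force: [-0.1, 0.5, -0.3]
gripper_width: 15.0
grip_force: 39.0
```

>>> jog_arm --targets '[{"translation":[0,0,0.1],"twist":0,"hand":0},{"translation":[0,0,0.1],"twist":0,"hand":0},{"translation":[0,0,0.05],"twist":0,"hand":0}]'

```text
t: 8.98
eef_pos: [431.5, -80.5, 85.8]
eef_rot: [-0.66, 0.751, -0.001, 0.0]
force: [-11.3, 4.6, 22.0]
gripper_width: 14.8
grip_force: 41.5
```

>>> jog_arm --targets '[{"translation":[0,0,0],"twist":0,"hand":0.4},{"translation":[0,0,0],"twist":0,"hand":0.4},{"translation":[0,0,0],"twist":0,"hand":0.4},{"translation":[0,0,-0.3],"twist":0,"hand":0.4},{"translation":[0,0,-1],"twist":0,"hand":0.4},{"translation":[0,0,-1],"twist":0,"hand":0.4},{"translation":[0,0,-1],"twist":0,"hand":0.4},{"translation":[0,0,-1],"twist":0,"hand":0.4},{"translation":[0,0,-1],"twist":0,"hand":0.4},{"translation":[-1,0,0],"twist":0,"hand":0.6}]'

```text
t: 9.82
eef_pos: [434.8, -62.1, 193.4]
eef_rot: [-0.659, 0.752, -0.003, 0.002]
force: [0.4, 0.1, 0.6]
gripper_width: 44.9
grip_force: 0.0
```

>>> jog_arm --targets '[{"translation":[-1,0,0],"twist":0,"hand":0.6},{"translation":[-1,0,0],"twist":0,"hand":0.6},{"translation":[-1,0,0],"twist":0,"hand":0.6},{"translation":[-1,0,0],"twist":0,"hand":0.6},{"translation":[-1,0,0],"twist":0,"hand":0.6},{"translation":[-1,0,0],"twist":0,"hand":0.6},{"translation":[0,0,0],"twist":0,"hand":0.6}]'

```text
t: 10.4
eef_pos: [449.2, 60.8, 188.2]
eef_rot: [-0.661, 0.751, 0.0, -0.0]
force: [0.3, -0.4, 0.6]
gripper_width: 51.3
grip_force: 0.0
```

```bash
python3 - <<'E'
from h import *
o=get_obs(); print(o["t"],o["eef_pos"],o["eef_rot"])
c,p,d=shot("wrist","w2")
print(dockfit(c,p,d))
probes(c,d,100,126,["probe_white"])
E
```

```text
10.4 [449.1567069   60.84739775 188.20016147] [-6.60553521e-01  7.50778928e-01  1.59988949e-04 -1.48326501e-04]
red [176 172] sep 40.1 [450.3  71.   76. ]
blue [243 236] sep 40.1 [435.1 -42.2  76. ]
white [392 375] sep 40.2 [430.  -80.4  76. ]
scale 1.0042 yaw deg -7.62 centre [440.2  -4.6]
{'red': array([450.2,  70.7]), 'yellow': array([445.2,  33. ]), 'green': array([440.2,  -4.6]), 'blue': array([435.1, -42.3]), 'white': array([430.1, -80. ])}
probe_white 0.62 n 546 top depth [431.1 -77.1 119.9] uv 260.4 11.9 ray [431.1 -75.9 120. ]
```

View pics/w2.png

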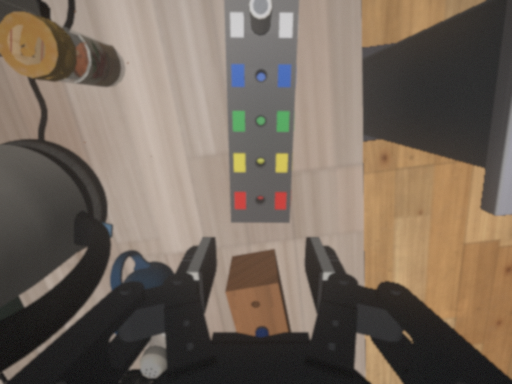

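White is home: its top is at z 119.9 and pixel (260,10), and the dock hasn't moved. Next is blue.

>>> jog_arm --targets '[{"translation":[-0.96,0,0],"twist":0,"hand":0.6},{"translation":[-0.96,0,0],"twist":0,"hand":0.6},{"translation":[-0.96,0,0],"twist":0,"hand":0.6},{"translation":[-0.96,0,0],"twist":0,"hand":0.6},{"translation":[-0.96,0,0],"twist":0,"hand":0.6},{"translation":[-0.96,0,0],"twist":0,"hand":0.6},{"translation":[-0.96,0,0],"twist":0,"hand":0.6},{"translation":[-0.96,0,0],"twist":0,"hand":0.6},{"translation":[-0.96,0,0],"twist":0,"hand":0.6},{"translation":[0,0,0],"twist":0,"hand":0.6}]'

```text
t: 11.33
eef_pos: [471.7, 231.2, 187.8]
eef_rot: [-0.66, 0.751, 0.0, -0.0]
force: [-0.1, -0.2, -0.1]
gripper_width: 51.0
grip_force: 0.0
```

```bash
python3 - <<'E'
from h import *
o=get_obs(); print(o["t"],o["eef_pos"],o["eef_rot"])
c,p,d=shot("wrist")
probes(c,d,115,126,["probe_red","probe_yellow","probe_blue"])
E
```

```text
11.3333 [471.67733272 231.21357696 187.76183716] [-6.59958984e-01  7.51301486e-01  5.57574077e-06 -4.64362018e-04]
probe_red 0.66 n 255 top depth [466.3 269.5 120.1] uv 271.4 246.6 ray [466.2 269.4 120. ]
probe_yellow 0.74 n 216 top depth [461.3 344.3 120.3] uv 285.6 315.5 ray [461.5 344.5 120. ]
probe_blue 0.74 n 287 top depth [468.9 231.8 120.1] uv 263.1 206.9 ray [468.9 231.7 120. ]
```

>>> jog_arm --targets '[{"translation":[-0.02,0.09,0.85],"twist":0,"hand":0.6},{"translation":[0,0,0.85],"twist":0,"hand":0.6},{"translation":[0,0,0.85],"twist":0,"hand":0.6},{"translation":[0,0,0.85],"twist":0,"hand":0.6},{"translation":[0,0,0.85],"twist":0,"hand":0.6},{"translation":[0,0,0.85],"twist":0,"hand":0.6},{"translation":[0,0,0],"twist":0,"hand":0},{"translation":[0,0,0],"twist":0,"hand":0},{"translation":[0,0,0],"twist":0,"hand":0},{"translation":[0,0,0],"twist":0,"hand":0}]'

```text
t: 12.37
eef_pos: [470.4, 230.7, 88.0]
eef_rot: [-0.66, 0.752, -0.0, 0.001]
force: [0.6, 1.0, -0.9]
gripper_width: 14.9
grip_force: 38.9
```

>>> jog_arm --targets '[{"translation":[0,0,0],"twist":0,"hand":0},{"translation":[0,0,0],"twist":0,"hand":0},{"translation":[0,0,0],"twist":0,"hand":0},{"translation":[0,0,0],"twist":0,"hand":0}]'

```text
t: 12.7
eef_pos: [470.3, 230.8, 87.8]
eef_rot: [-0.66, 0.751, -0.0, 0.001]
force: [-0.6, 0.3, 6.1]
gripper_width: 14.6
grip_force: 39.5
```

>>> jog_arm --targets '[{"translation":[0,0,-0.5],"twist":0,"hand":0},{"translation":[0,0,-1],"twist":0,"hand":0},{"translation":[0,0,-1],"twist":0,"hand":0},{"translation":[0,0,-1],"twist":0,"hand":0},{"translation":[0,0,-1],"twist":0,"hand":0},{"translation":[0,0,-0.5],"twist":0,"hand":0},{"translation":[1,0,0],"twist":0,"hand":0},{"translation":[1,0,0],"twist":0,"hand":0},{"translation":[1,0,0],"twist":0,"hand":0},{"translation":[1,0,0],"twist":0,"hand":0}]'

```text
t: 13.53
eef_pos: [458.8, 150.5, 185.9]
eef_rot: [-0.66, 0.751, 0.0, -0.0]
force: [0.3, -0.2, -0.0]
gripper_width: 15.0
grip_force: 39.3
```

>>> jog_arm --targets '[{"translation":[1,0,0],"twist":0,"hand":0},{"translation":[1,0,0],"twist":0,"hand":0},{"translation":[1,0,0],"twist":0,"hand":0},{"translation":[1,0,0],"twist":0,"hand":0},{"translation":[0.5,0,0],"twist":0,"hand":0},{"translation":[0,0,0],"twist":0,"hand":0}]'

```text
t: 14.03
eef_pos: [447.4, 60.7, 186.4]
eef_rot: [-0.659, 0.752, 0.0, 0.0]
force: [0.6, 0.3, 0.1]
gripper_width: 15.2
grip_force: 39.3
```

```bash
python3 - <<'E'
from h import *
o=get_obs(); print(o["t"],o["eef_pos"],o["eef_rot"])
c,p,d=shot("wrist","w3")
D=dockfit(c,p,d); print(D)
e=o["eef_pos"]; k=c; print("tip",pix(c,e-[0,0,74]),"top",pix(c,e+[0,0,32]))
cv2.imwrite("pics/w3c.png",cv2.resize(p[150:320,170:350,::-1],None,fx=4,fy=3.5,interpolation=cv2.INTER_CUBIC))
E
```

```text
14.0333 [447.39117719  60.6733355  186.39677825] [-6.58988447e-01  7.52153058e-01  7.81407160e-06  6.09366436e-05]
red [179 164] sep 40.1 [450.3  71.   76. ]
blue [259 241] sep 39.9 [435.1 -42.3  76. ]
white [395 382] sep 40.2 [430.  -80.3  76. ]
scale 1.0035 yaw deg -7.61 centre [440.1  -4.6]
{'red': array([450.2,  70.7]), 'yellow': array([445.2,  33. ]), 'green': array([440.1,  -4.6]), 'blue': array([435.1, -42.3]), 'white': array([430.1, -80. ])}
tip [[259.67832616 203.73901574]] top [[259.26289571 279.91749472]]
```

View pics/w3c.png

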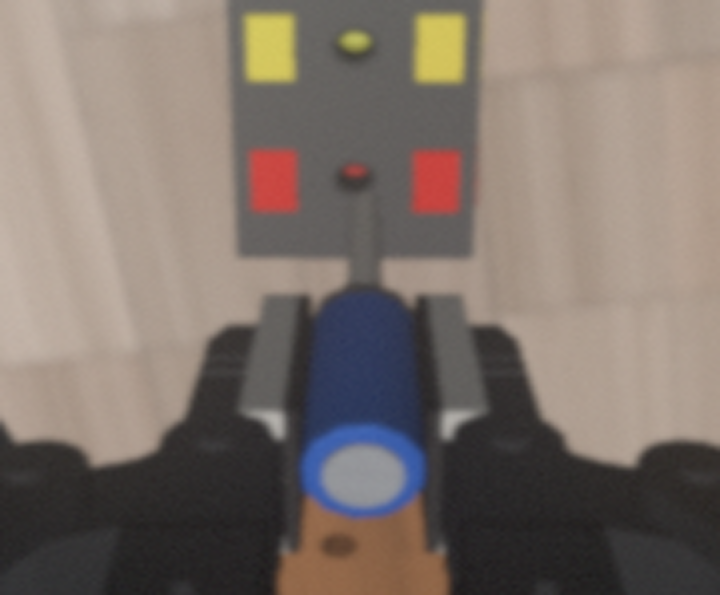

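The blue probe's tip is at about (261,205) and sits roughly 1.3 mm behind the TCP along tool x, so I'll compensate for that.

>>> jog_arm --targets '[{"translation":[0.87,-0.02,0],"twist":0,"hand":0},{"translation":[0.87,-0.02,0],"twist":0,"hand":0},{"translation":[0.87,-0.02,0],"twist":0,"hand":0},{"translation":[0.87,-0.02,0],"twist":0,"hand":0},{"translation":[0.87,-0.02,0],"twist":0,"hand":0},{"translation":[0.88,-0.02,0],"twist":0,"hand":0},{"translation":[0,0,0.5],"twist":0,"hand":0},{"translation":[0,0,0.6],"twist":0,"hand":0},{"translation":[0,0,0.3],"twist":0,"hand":0},{"translation":[0,0,0.2],"twist":0,"hand":0}]'

```text
t: 14.92
eef_pos: [435.9, -41.2, 152.2]
eef_rot: [-0.66, 0.751, 0.001, -0.001]
force: [1.0, 0.5, 0.0]
gripper_width: 14.9
grip_force: 39.3
```

>>> jog_arm --targets '[{"translation":[0,0,0.2],"twist":0,"hand":0},{"translation":[0,0,0.2],"twist":0,"hand":0},{"translation":[0,0,0.2],"twist":0,"hand":0},{"translation":[0,0,0.2],"twist":0,"hand":0},{"translation":[0,0,0.2],"twist":0,"hand":0}]'

```text
t: 15.33
eef_pos: [436.3, -42.5, 134.2]
eef_rot: [-0.66, 0.752, -0.0, -0.001]
force: [-0.9, -3.3, 2.5]
gripper_width: 15.1
grip_force: 39.4
```

>>> jog_arm --targets '[{"translation":[0.05,0,0.2],"twist":0,"hand":0},{"translation":[0,0,0.5],"twist":0,"hand":0},{"translation":[0,0,0.5],"twist":0,"hand":0},{"translation":[0,0,0.5],"twist":0,"hand":0},{"translation":[0,0,0.3],"twist":0,"hand":0},{"translation":[0,0,0.1],"twist":0,"hand":0}]'

```text
t: 15.83
eef_pos: [435.8, -43.3, 90.7]
eef_rot: [-0.66, 0.752, 0.0, -0.001]
force: [-2.2, -3.8, 2.4]
gripper_width: 14.8
grip_force: 39.4
```

>>> jog_arm --targets '[{"translation":[0,0,0.1],"twist":0,"hand":0},{"translation":[0,0,0.1],"twist":0,"hand":0},{"translation":[0,0,0],"twist":0,"hand":0}]'

```text
t: 16.08
eef_pos: [436.1, -43.3, 88.1]
eef_rot: [-0.66, 0.752, -0.0, -0.001]
force: [-0.8, -5.4, -0.6]
gripper_width: 14.9
grip_force: 39.3
```

>>> jog_arm --targets '[{"translation":[0,0,0.1],"twist":0,"hand":0},{"translation":[0,0,0.1],"twist":0,"hand":0},{"translation":[0,0,0.05],"twist":0,"hand":0}]'

```text
t: 16.33
eef_pos: [436.7, -43.6, 87.6]
eef_rot: [-0.66, 0.751, -0.001, 0.0]
force: [-16.6, -0.1, 27.7]
gripper_width: 14.4
grip_force: 42.6
```

>>> jog_arm --targets '[{"translation":[0,0,0],"twist":0,"hand":0.4},{"translation":[0,0,0],"twist":0,"hand":0.4},{"translation":[0,0,0],"twist":0,"hand":0.4},{"translation":[0,0,-0.3],"twist":0,"hand":0.4},{"translation":[0,0,-1],"twist":0,"hand":0.4},{"translation":[0,0,-1],"twist":0,"hand":0.4},{"translation":[0,0,-1],"twist":0,"hand":0.4},{"translation":[0,0,-1],"twist":0,"hand":0.4},{"translation":[0,0,-1],"twist":0,"hand":0.4},{"translation":[-0.7,0.03,0],"twist":0,"hand":0.6}]'

```text
t: 17.17
eef_pos: [439.1, -29.9, 194.2]
eef_rot: [-0.659, 0.752, -0.002, 0.003]
force: [-0.2, 0.3, 0.6]
gripper_width: 44.9
grip_force: 0.0
```

>>> jog_arm --targets '[{"translation":[-1,0.03,0],"twist":0,"hand":0.6},{"translation":[-1,0.03,0],"twist":0,"hand":0.6},{"translation":[-1,0.03,0],"twist":0,"hand":0.6},{"translation":[-1,0.03,0],"twist":0,"hand":0.6},{"translation":[-1,0.03,0],"twist":0,"hand":0.6},{"translation":[-1,0.03,0],"twist":0,"hand":0.6},{"translation":[-1,0.03,0],"twist":0,"hand":0.6}]'

```text
t: 17.75
eef_pos: [451.6, 111.7, 189.5]
eef_rot: [-0.66, 0.751, 0.0, 0.0]
force: [0.4, 0.6, 0.2]
gripper_width: 51.3
grip_force: 0.0
```

>>> jog_arm --targets '[{"translation":[-1,0.03,0],"twist":0,"hand":0.6},{"translation":[-1,0.03,0],"twist":0,"hand":0.6},{"translation":[-1,0.03,0],"twist":0,"hand":0.6},{"translation":[-1,0.03,0],"twist":0,"hand":0.6},{"translation":[-1,0.03,0],"twist":0,"hand":0.6},{"translation":[-1,0.03,0],"twist":0,"hand":0.6},{"translation":[-1,0.03,0],"twist":0,"hand":0.6},{"translation":[-1,0.03,0],"twist":0,"hand":0.6},{"translation":[0,0,0],"twist":0,"hand":0.6}]'

```text
t: 18.5
eef_pos: [467.3, 272.3, 188.4]
eef_rot: [-0.66, 0.751, 0.0, -0.001]
force: [-0.8, -0.5, -0.4]
gripper_width: 51.1
grip_force: 0.0
```

```bash
python3 - <<'E'
from h import *
o=get_obs(); print(o["t"],o["eef_pos"],o["eef_rot"])
c,p,d=shot("wrist")
probes(c,d,115,126,["probe_red","probe_yellow"])
E
```

```text
18.5 [467.31088323 272.27252273 188.39769997] [-6.60454718e-01  7.50865652e-01  2.63924297e-04 -5.18983022e-04]
probe_red 0.73 n 285 top depth [466.3 269.8 120.2] uv 260.4 203.4 ray [466.7 270.  120. ]
probe_yellow 0.59 n 240 top depth [461.4 344.6 120.1] uv 276.2 279.4 ray [461.6 344.9 120. ]
```

>>> jog_arm --targets '[{"translation":[0.1,0.01,0.85],"twist":0,"hand":0.6},{"translation":[0,0,0.85],"twist":0,"hand":0.6},{"translation":[0,0,0.85],"twist":0,"hand":0.6},{"translation":[0,0,0.85],"twist":0,"hand":0.6},{"translation":[0,0,0.85],"twist":0,"hand":0.6},{"translation":[0,0,0.85],"twist":0,"hand":0.6},{"translation":[0,0,0],"twist":0,"hand":0},{"translation":[0,0,0],"twist":0,"hand":0},{"translation":[0,0,0],"twist":0,"hand":0},{"translation":[0,0,0],"twist":0,"hand":0}]'

```text
t: 19.48
eef_pos: [467.7, 267.9, 89.0]
eef_rot: [-0.66, 0.752, -0.0, 0.001]
force: [-0.3, -0.0, -0.7]
gripper_width: 14.8
grip_force: 38.9
```

>>> jog_arm --targets '[{"translation":[0,0,0],"twist":0,"hand":0},{"translation":[0,0,0],"twist":0,"hand":0},{"translation":[0,0,0],"twist":0,"hand":0},{"translation":[0,0,0],"twist":0,"hand":0}]'

```text
t: 19.82
eef_pos: [467.7, 268.0, 88.8]
eef_rot: [-0.66, 0.751, -0.0, 0.001]
force: [-1.2, -0.4, 7.4]
gripper_width: 14.7
grip_force: 39.6
```

>>> jog_arm --targets '[{"translation":[0,0,-0.5],"twist":0,"hand":0},{"translation":[0,0,-1],"twist":0,"hand":0},{"translation":[0,0,-1],"twist":0,"hand":0},{"translation":[0,0,-1],"twist":0,"hand":0},{"translation":[0,0,-1],"twist":0,"hand":0},{"translation":[0,0,-0.5],"twist":0,"hand":0},{"translation":[1,-0.05,0],"twist":0,"hand":0},{"translation":[1,-0.05,0],"twist":0,"hand":0},{"translation":[1,-0.05,0],"twist":0,"hand":0},{"translation":[1,-0.05,0],"twist":0,"hand":0}]'

```text
t: 20.65
eef_pos: [460.2, 187.0, 186.8]
eef_rot: [-0.66, 0.751, 0.0, -0.0]
force: [0.7, -0.6, -0.4]
gripper_width: 14.8
grip_force: 39.1
```

>>> jog_arm --targets '[{"translation":[1,-0.05,0],"twist":0,"hand":0},{"translation":[1,-0.05,0],"twist":0,"hand":0},{"translation":[1,-0.05,0],"twist":0,"hand":0},{"translation":[1,-0.05,0],"twist":0,"hand":0},{"translation":[0,0,0],"twist":0,"hand":0},{"translation":[0,0,0],"twist":0,"hand":0}]'

```text
t: 21.15
eef_pos: [454.1, 107.4, 187.2]
eef_rot: [-0.659, 0.752, 0.0, 0.0]
force: [-0.6, -0.3, -0.4]
gripper_width: 14.9
grip_force: 39.1
```

```bash
python3 - <<'E'
from h import *
o=get_obs(); print(o["t"],o["eef_pos"],o["eef_rot"])
c,p,d=shot("wrist","w4")
D=dockfit(c,p,d); print(D)
probes(c,d,100,126,["probe_white","probe_blue"])
E
```

```text
21.15 [454.12403783 107.38382964 187.23543717] [-6.59120556e-01  7.52037279e-01  1.45880753e-04  5.80056601e-05]
red [196 193] sep 40.2 [450.5  71.   76. ]
blue [301 290] sep 40.0 [435.2 -42.4  76. ]
scale 1.0039 yaw deg -7.64 centre [440.3  -4.5]
{'red': array([450.4,  70.8]), 'yellow': array([445.4,  33.1]), 'green': array([440.3,  -4.5]), 'blue': array([435.3, -42.2]), 'white': array([430.2, -79.8])}
probe_white 0.2 n 31 top depth [442.2 -38.  110.6] uv 256.9 3.6 ray [436.2 -34.3 120. ]
probe_blue 0.57 n 287 top depth [436.5 -34.9 115.2] uv 258.3 6.4 ray [436.5 -32.6 120. ]
```

View pics/w4.png

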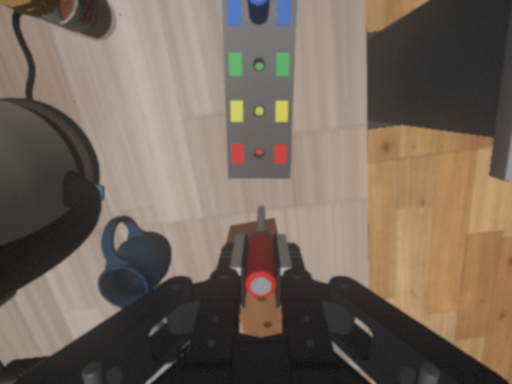

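>>> jog_arm --targets '[{"translation":[0.98,-0.06,0],"twist":0,"hand":0},{"translation":[0.98,-0.06,0],"twist":0,"hand":0},{"translation":[0,0,0.5],"twist":0,"hand":0},{"translation":[0,0,0.6],"twist":0,"hand":0},{"translation":[0,0,0.3],"twist":0,"hand":0},{"translation":[0,0,0],"twist":0,"hand":0},{"translation":[0,0,0],"twist":0,"hand":0}]'

```text
t: 21.88
eef_pos: [451.3, 69.1, 158.6]
eef_rot: [-0.66, 0.751, 0.0, -0.001]
force: [-1.1, -0.3, -0.1]
gripper_width: 14.9
grip_force: 39.1
```

>>> jog_arm --targets '[{"translation":[0.02,0,0.25],"twist":0,"hand":0},{"translation":[0,0,0.2],"twist":0,"hand":0},{"translation":[0,0,0.2],"twist":0,"hand":0},{"translation":[0,0,0.2],"twist":0,"hand":0},{"translation":[0,0,0.2],"twist":0,"hand":0},{"translation":[0,0,0.2],"twist":0,"hand":0}]'

```text
t: 22.38
eef_pos: [451.5, 68.3, 133.9]
eef_rot: [-0.66, 0.752, -0.0, -0.0]
force: [0.6, -1.5, -0.3]
gripper_width: 14.6
grip_force: 39.1
```

Red is in the hole with almost no force. I'll push it down.

>>> jog_arm --targets '[{"translation":[0,0,0.5],"twist":0,"hand":0},{"translation":[0,0,0.5],"twist":0,"hand":0},{"translation":[0,0,0.5],"twist":0,"hand":0},{"translation":[0,0,0.3],"twist":0,"hand":0},{"translation":[0,0,0.3],"twist":0,"hand":0},{"translation":[0,0,0.1],"twist":0,"hand":0},{"translation":[0,0,0.1],"twist":0,"hand":0}]'

```text
t: 22.97
eef_pos: [451.5, 68.2, 88.7]
eef_rot: [-0.66, 0.751, -0.0, -0.0]
force: [-6.2, -0.1, 10.4]
gripper_width: 14.8
grip_force: 40.3
```

>>> jog_arm --targets '[{"translation":[0,0,0.1],"twist":0,"hand":0},{"translation":[0,0,0.1],"twist":0,"hand":0}]'

```text
t: 23.13
eef_pos: [452.1, 68.2, 88.6]
eef_rot: [-0.66, 0.751, -0.001, 0.001]
force: [-17.8, 0.5, 31.3]
gripper_width: 14.6
grip_force: 42.9
```

>>> jog_arm --targets '[{"translation":[0,0,0],"twist":0,"hand":0.4},{"translation":[0,0,0],"twist":0,"hand":0.4},{"translation":[0,0,0],"twist":0,"hand":0.4},{"translation":[0,0,-0.3],"twist":0,"hand":0.4},{"translation":[0,0,-1],"twist":0,"hand":0.4},{"translation":[0,0,-1],"twist":0,"hand":0.4},{"translation":[0,0,-1],"twist":0,"hand":0.4},{"translation":[0,0,-1],"twist":0,"hand":0.4},{"translation":[0,0,-1],"twist":0,"hand":0.4}]'

```text
t: 23.88
eef_pos: [451.5, 68.2, 191.6]
eef_rot: [-0.66, 0.752, -0.0, -0.0]
force: [0.1, 0.3, -0.1]
gripper_width: 34.2
grip_force: 0.0
```

>>> jog_arm --targets '[{"translation":[-0.98,0.09,0],"twist":0,"hand":0.6},{"translation":[-0.98,0.09,0],"twist":0,"hand":0.6},{"translation":[-0.98,0.09,0],"twist":0,"hand":0.6},{"translation":[-0.98,0.09,0],"twist":0,"hand":0.6},{"translation":[-0.98,0.09,0],"twist":0,"hand":0.6},{"translation":[-0.98,0.09,0],"twist":0,"hand":0.6},{"translation":[-0.98,0.09,0],"twist":0,"hand":0.6}]'

```text
t: 24.47
eef_pos: [456.8, 207.0, 190.5]
eef_rot: [-0.66, 0.752, -0.0, -0.0]
force: [0.5, -0.1, 0.2]
gripper_width: 51.0
grip_force: 0.0
```

>>> jog_arm --targets '[{"translation":[-0.98,0.09,0],"twist":0,"hand":0.6},{"translation":[-0.98,0.09,0],"twist":0,"hand":0.6},{"translation":[-0.98,0.09,0],"twist":0,"hand":0.6},{"translation":[-0.98,0.09,0],"twist":0,"hand":0.6},{"translation":[-0.98,0.09,0],"twist":0,"hand":0.6},{"translation":[-0.98,0.09,0],"twist":0,"hand":0.6},{"translation":[-0.98,0.09,0],"twist":0,"hand":0.6},{"translation":[0,0,0],"twist":0,"hand":0.6}]'

```text
t: 25.13
eef_pos: [461.8, 346.0, 189.4]
eef_rot: [-0.66, 0.751, -0.0, -0.001]
force: [-0.5, -0.4, -1.0]
gripper_width: 51.2
grip_force: 0.0
```

```bash
python3 - <<'E'
from h import *
o=get_obs(); print(o["t"],o["eef_pos"],o["eef_rot"],o["joints"].round(2))
c,p,d=shot("wrist")
probes(c,d,115,126,["probe_yellow"])
E
```

```text
25.1333 [461.79948305 346.03890868 189.37822303] [-6.60336485e-01  7.50969545e-01 -1.01781950e-04 -6.78187025e-04] [ 0.99 -0.02 -0.05 -0.   -1.54 -1.12]
probe_yellow 0.59 n 279 top depth [461.4 345.5 120.2] uv 260.1 205.4 ray [461.5 345.9 120. ]
```

>>> jog_arm --targets '[{"translation":[-0.05,-0.04,0.86],"twist":0,"hand":0.6},{"translation":[0,0,0.86],"twist":0,"hand":0.6},{"translation":[0,0,0.86],"twist":0,"hand":0.6},{"translation":[0,0,0.86],"twist":0,"hand":0.6},{"translation":[0,0,0.86],"twist":0,"hand":0.6},{"translation":[0,0,0.86],"twist":0,"hand":0.6},{"translation":[0,0,0],"twist":0,"hand":0},{"translation":[0,0,0],"twist":0,"hand":0},{"translation":[0,0,0],"twist":0,"hand":0},{"translation":[0,0,0],"twist":0,"hand":0}]'

```text
t: 26.07
eef_pos: [463.7, 344.9, 88.9]
eef_rot: [-0.66, 0.752, 0.0, 0.001]
force: [0.1, -0.6, -0.8]
gripper_width: 14.9
grip_force: 38.9
```

>>> jog_arm --targets '[{"translation":[0,0,0],"twist":0,"hand":0},{"translation":[0,0,0],"twist":0,"hand":0},{"translation":[0,0,0],"twist":0,"hand":0},{"translation":[0,0,0],"twist":0,"hand":0}]'

```text
t: 26.4
eef_pos: [463.6, 345.0, 88.6]
eef_rot: [-0.66, 0.751, -0.0, 0.001]
force: [-0.5, -0.5, 6.8]
gripper_width: 14.5
grip_force: 39.5
```

>>> jog_arm --targets '[{"translation":[0,0,-0.5],"twist":0,"hand":0},{"translation":[0,0,-1],"twist":0,"hand":0},{"translation":[0,0,-1],"twist":0,"hand":0},{"translation":[0,0,-1],"twist":0,"hand":0},{"translation":[0,0,-1],"twist":0,"hand":0},{"translation":[0,0,-1],"twist":0,"hand":0},{"translation":[0,0,-1],"twist":0,"hand":0},{"translation":[1,-0.07,0],"twist":0,"hand":0},{"translation":[1,-0.07,0],"twist":0,"hand":0},{"translation":[1,-0.07,0],"twist":0,"hand":0}]'

```text
t: 27.23
eef_pos: [459.1, 284.1, 217.4]
eef_rot: [-0.66, 0.751, 0.0, -0.0]
force: [0.7, 0.4, -1.2]
gripper_width: 14.8
grip_force: 39.2
```

>>> jog_arm --targets '[{"translation":[1,-0.07,0],"twist":0,"hand":0},{"translation":[1,-0.07,0],"twist":0,"hand":0},{"translation":[1,-0.07,0],"twist":0,"hand":0},{"translation":[1,-0.07,0],"twist":0,"hand":0},{"translation":[1,-0.07,0],"twist":0,"hand":0},{"translation":[1,-0.07,0],"twist":0,"hand":0},{"translation":[1,-0.07,0],"twist":0,"hand":0},{"translation":[1,-0.07,0],"twist":0,"hand":0},{"translation":[1,-0.07,0],"twist":0,"hand":0},{"translation":[0,0,0],"twist":0,"hand":0}]'

```text
t: 28.07
eef_pos: [448.3, 102.1, 218.0]
eef_rot: [-0.659, 0.752, -0.0, 0.0]
force: [-0.1, -0.5, 0.2]
gripper_width: 14.6
grip_force: 39.2
```

```bash
python3 - <<'E'
from h import *
o=get_obs(); print(o["t"],o["eef_pos"],o["eef_rot"])
c,p,d=shot("wrist","w5")
D=dockfit(c,p,d); print(D)
probes(c,d,100,130,["probe_white","probe_blue","probe_red"])
E
```

```text
28.0667 [448.28615641 102.13313308 217.95518379] [-6.58917242e-01  7.52215358e-01 -2.32509002e-04  2.63410238e-04]
red [152 147] sep 40.1 [450.3  71.3  76. ]
blue [208 198] sep 40.4 [435.2 -42.2  76. ]
scale 1.0043 yaw deg -7.58 centre [440.2  -4.3]
{'red': array([450.2,  71.1]), 'yellow': array([445.2,  33.4]), 'green': array([440.2,  -4.3]), 'blue': array([435.2, -41.9]), 'white': array([430.2, -79.6])}
probe_blue 0.7 n 474 top depth [435.5 -39.  120.1] uv 252.2 20.4 ray [435.7 -39.  120. ]
probe_red 0.59 n 283 top depth [450.4  69.9 120.1] uv 252.8 161.4 ray [450.6  69.6 120. ]
```

View pics/w5.png

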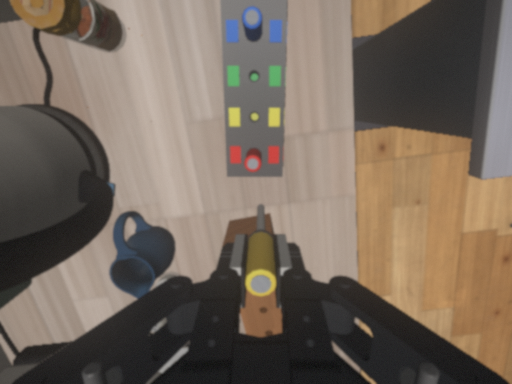

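Red and blue are both home, with tops at z 120. I'll place yellow now.

>>> jog_arm --targets '[{"translation":[0.87,-0.09,0],"twist":0,"hand":0},{"translation":[0.87,-0.09,0],"twist":0,"hand":0},{"translation":[0.87,-0.09,0],"twist":0,"hand":0},{"translation":[0.88,-0.09,0],"twist":0,"hand":0},{"translation":[0,0,0],"twist":0,"hand":0},{"translation":[0,0,1],"twist":0,"hand":0},{"translation":[0,0,1],"twist":0,"hand":0},{"translation":[0,0,0.9],"twist":0,"hand":0},{"translation":[0,0,0],"twist":0,"hand":0},{"translation":[0,0,0],"twist":0,"hand":0}]'

```text
t: 29.1
eef_pos: [446.4, 34.7, 158.7]
eef_rot: [-0.66, 0.751, 0.0, -0.001]
force: [-0.3, 0.0, 0.7]
gripper_width: 14.8
grip_force: 39.2
```

>>> jog_arm --targets '[{"translation":[0.11,0,0.1],"twist":0,"hand":0},{"translation":[0,0,0],"twist":0,"hand":0},{"translation":[0,0,0.2],"twist":0,"hand":0},{"translation":[0,0,0.2],"twist":0,"hand":0},{"translation":[0,0,0.2],"twist":0,"hand":0},{"translation":[0,0,0.2],"twist":0,"hand":0},{"translation":[0,0,0.2],"twist":0,"hand":0},{"translation":[0,0,0.1],"twist":0,"hand":0}]'

```text
t: 29.77
eef_pos: [446.1, 32.0, 134.3]
eef_rot: [-0.66, 0.752, 0.0, -0.0]
force: [-0.2, -0.4, -0.5]
gripper_width: 15.0
grip_force: 39.0
```

>>> jog_arm --targets '[{"translation":[0,0,0.5],"twist":0,"hand":0},{"translation":[0,0,0.5],"twist":0,"hand":0},{"translation":[0,0,0.5],"twist":0,"hand":0},{"translation":[0,0,0.3],"twist":0,"hand":0},{"translation":[0,0,0.3],"twist":0,"hand":0},{"translation":[0,0,0.1],"twist":0,"hand":0},{"translation":[0,0,0.1],"twist":0,"hand":0}]'

```text
t: 30.35
eef_pos: [446.3, 32.0, 88.8]
eef_rot: [-0.66, 0.752, -0.0, -0.0]
force: [-0.9, -1.2, 0.4]
gripper_width: 14.5
grip_force: 39.0
```

>>> jog_arm --targets '[{"translation":[0,0,0.1],"twist":0,"hand":0},{"translation":[0,0,0.1],"twist":0,"hand":0}]'

```text
t: 30.52
eef_pos: [446.8, 31.8, 88.4]
eef_rot: [-0.66, 0.751, -0.001, 0.0]
force: [-15.3, 1.3, 25.7]
gripper_width: 15.3
grip_force: 42.1
```

>>> jog_arm --targets '[{"translation":[0,0,0],"twist":0,"hand":0.4},{"translation":[0,0,0],"twist":0,"hand":0.4},{"translation":[0,0,0],"twist":0,"hand":0.4},{"translation":[0,0,-0.3],"twist":0,"hand":0.4},{"translation":[0,0,-1],"twist":0,"hand":0.4},{"translation":[0,0,-1],"twist":0,"hand":0.4},{"translation":[0,0,-1],"twist":0,"hand":0.4},{"translation":[0,0,-1],"twist":0,"hand":0.4},{"translation":[0,0,-1],"twist":0,"hand":0.4},{"translation":[0,0,-1],"twist":0,"hand":0.4}]'

```text
t: 31.35
eef_pos: [446.3, 32.0, 212.5]
eef_rot: [-0.66, 0.752, -0.0, 0.0]
force: [-0.3, 0.5, -0.8]
gripper_width: 33.9
grip_force: 0.0
```

>>> jog_arm --targets '[{"translation":[1,0,0],"twist":0,"hand":0},{"translation":[1,0,0],"twist":0,"hand":0},{"translation":[1,0,0],"twist":0,"hand":0},{"translation":[0,0,0],"twist":0,"hand":0},{"translation":[0,0,0],"twist":0,"hand":0}]'

```text
t: 31.77
eef_pos: [438.6, -28.0, 211.5]
eef_rot: [-0.659, 0.752, -0.0, 0.0]
force: [0.3, 1.0, 0.9]
gripper_width: 0.1
grip_force: 0.0
```

```bash
python3 - <<'E'
from h import *
o=get_obs(); print(o["t"],o["eef_pos"],o["eef_rot"],o["gripper_width"])
c,p,d=shot("wrist","w6")
D=dockfit(c,p,d,verbose=False); print(D)
probes(c,d,100,130,["probe_white","probe_blue","probe_yellow","probe_red"])
E
```

```text
31.7667 [438.57932387 -28.03231542 211.51122603] [-6.59022560e-01  7.52123124e-01 -1.77392280e-04  2.00380226e-04] 0.13299794748994653
scale 1.0 yaw deg -7.5 centre [440.1  -4.4]
{'red': array([450.,  71.]), 'yellow': array([445. ,  33.3]), 'green': array([440.1,  -4.4]), 'blue': array([435.1, -42.1]), 'white': array([430.1, -79.7])}
probe_white 0.89 n 291 top depth [430.2 -81.1 120.3] uv 261.4 137.1 ray [430.1 -81.2 120. ]
probe_blue 0.6 n 298 top depth [435.  -43.5 120. ] uv 261.4 180.3 ray [435.  -43.8 120. ]
```

View pics/w6.png

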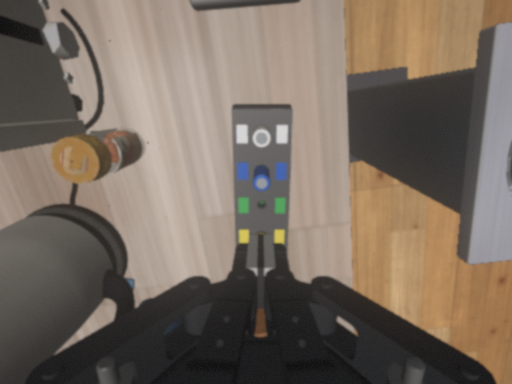

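>>> jog_arm --targets '[{"translation":[1,-0.07,0],"twist":0,"hand":0},{"translation":[1,-0.07,0],"twist":0,"hand":0},{"translation":[1,-0.07,0],"twist":0,"hand":0},{"translation":[1,-0.07,0],"twist":0,"hand":0},{"translation":[1,-0.07,0],"twist":0,"hand":0},{"translation":[1,-0.07,0],"twist":0,"hand":0},{"translation":[1,-0.07,0],"twist":0,"hand":0},{"translation":[1,-0.07,0],"twist":0,"hand":0},{"translation":[1,-0.07,0],"twist":0,"hand":0},{"translation":[0,0,0],"twist":0,"hand":0}]'

```text
t: 32.85
eef_pos: [427.5, -209.4, 210.8]
eef_rot: [-0.659, 0.752, 0.0, -0.001]
force: [-0.5, 0.9, 0.8]
gripper_width: 0.1
grip_force: 0.0
```

```bash
python3 - <<'E'
from h import *
o=get_obs(); print(o["t"],o["eef_pos"],o["eef_rot"])
c,p,d=shot("wrist","w7"); X=cloud(c,d)
for n in ["key_green_top","key_orange_top","key_white_top","key_red_top"]:
    for r in vision.masks_of(n,"wrist")[:2]:
        v,u=np.nonzero(r["mask"]); print(n,round(r["confidence"],2),len(u),plane("wrist",[u.mean(),v.mean()],45,c)[0].round(1),np.median(X[r["mask"]],0).round(1),p[r["mask"]].mean(0).round())
c,p,d=shot("top"); X=cloud(c,d)
for n in ("probe_yellow","probe_red"):
    for r in vision.masks_of(n,"top")[:1]:
        print(n,r["confidence"],r["rect"],np.percentile(X[r["mask"]],[50,95],axis=0).round(1))
for q in [(446.3,33.2),(451.3,71),(431.2,-79.9),(436.3,-42.1)]:
    k=np.hypot(X[...,0]-q[0],X[...,1]-q[1])<9; print(q,np.sort(X[k][:,2])[-12:].round(1))
cv2.imwrite("pics/t7.png",cv2.resize(p[150:260,200:420,::-1],None,fx=3.6,fy=3.6,interpolation=cv2.INTER_CUBIC))
E
```

```text
32.85 [ 427.48482084 -209.38706694  210.82265903] [-6.59030329e-01  7.52116063e-01  1.22052016e-04 -6.62624301e-04]
key_green_top 0.7 557 [ 448.3 -297.5   45. ] [ 448.1 -297.5   45.6] [204. 146.  84.]
key_green_top 0.63 505 [ 451.3 -248.    45. ] [ 451.2 -248.1   45.5] [ 90. 162.  98.]
key_orange_top 0.59 539 [ 448.6 -297.5   45. ] [ 448.5 -297.4   45.6] [207. 148.  84.]
key_orange_top 0.15 538 [418.3 -69.   45. ] [404.1 -92.3  64.1] [85. 84. 83.]
key_white_top 0.57 485 [ 401.9 -245.6   45. ] [ 402.1 -245.7   45.6] [207. 205. 203.]
key_red_top 0.94 562 [ 399.1 -294.4   45. ] [ 399.3 -294.4   45.5] [198.  72.  67.]
probe_red 0.74 [219.8, 212.7, 223.9, 228.7] [[427.5  88.5  75.4]
 [444.1  94.7  77.7]]
(446.3, 33.2) [604.6 604.6 604.7 604.7 604.7 604.7 604.7 604.9 605.  605.1 605.1 605.1]
(451.3, 71) []
(431.2, -79.9) [604.7 604.8 605.2 605.3 605.7 605.9 605.9 606.  606.  606.  606.4 606.5]
(436.3, -42.1) [605.7 605.7 605.7 605.8 605.8 605.9 605.9 605.9 605.9 606.2 606.3 606.6]
```

View pics/w7.png

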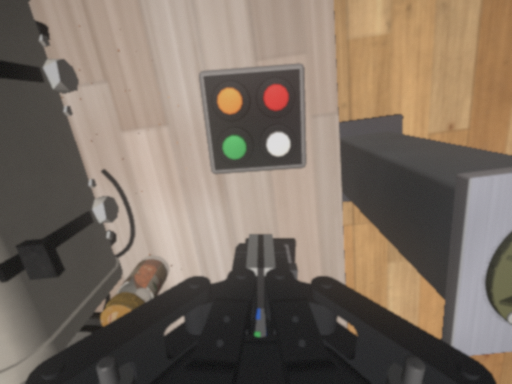

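View pics/t7.png

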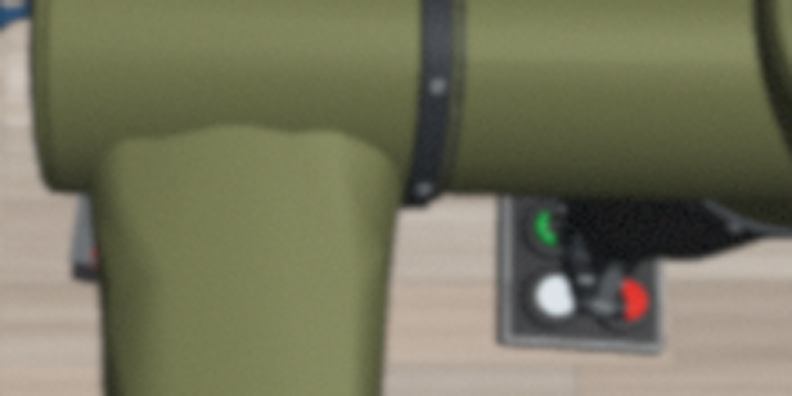

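The pad keys are orange (230,101), red (276,97), green (234,147) and white (278,144). The arm hides the dock from above, so I'll check the probe heights with the scene camera before pressing.

```bash
python3 - <<'E'
from h import *
c,p,d=shot("scene"); X=cloud(c,d)
for n,q in dict(yellow=(446.3,33.2),red=(451.3,71),white=(431.2,-79.9),blue=(436.3,-42.1)).items():
    k=(np.hypot(X[...,0]-q[0],X[...,1]-q[1])<9)&(X[...,2]>80)&(X[...,2]<200); print(n,k.sum(),np.sort(X[k][:,2])[-8:].round(1),np.median(p[k],0))
o=get_obs(); print(to_tool(np.array([452,-248,0])-np.r_[o["eef_pos"][:2],0]))
E
```

```text
yellow 53 [119.8 120.1 120.5 120.8 121.  121.7 122.  122.9] [136. 111.  36.]
red 49 [120.3 120.4 120.5 120.6 120.8 120.9 121.4 121.5] [119.  34.  29.]
white 45 [119.6 119.7 120.2 120.4 121.  121.6 121.6 123.3] [137. 132. 124.]
blue 64 [119.8 119.9 119.9 120.3 120.9 121.1 121.2 122.4] [ 36.  52. 102.]
[ 1.88 -1.46  0.  ]
```

All four are home. I'll go over green and down to about z 60.

>>> jog_arm --targets '[{"translation":[0.94,-0.73,0],"twist":0,"hand":0},{"translation":[0.94,-0.73,0],"twist":0,"hand":0},{"translation":[0,0,1],"twist":0,"hand":0},{"translation":[0,0,1],"twist":0,"hand":0},{"translation":[0,0,1],"twist":0,"hand":0},{"translation":[0,0,1],"twist":0,"hand":0},{"translation":[0,0,1],"twist":0,"hand":0},{"translation":[0,0,1],"twist":0,"hand":0},{"translation":[0,0,1],"twist":0,"hand":0},{"translation":[0,0,0],"twist":0,"hand":0}]'

```text
t: 34.13
eef_pos: [449.6, -247.4, 66.6]
eef_rot: [-0.66, 0.752, 0.003, -0.002]
force: [-1.2, 0.3, -1.1]
gripper_width: 0.0
grip_force: 0.0
```

>>> jog_arm --targets '[{"translation":[0,-0.06,0.5],"twist":0,"hand":0},{"translation":[0,0,0.5],"twist":0,"hand":0},{"translation":[0,0,0.2],"twist":0,"hand":0},{"translation":[0,0,0.1],"twist":0,"hand":0},{"translation":[0,0,0.1],"twist":0,"hand":0},{"translation":[0,0,0],"twist":0,"hand":0}]'

```text
t: 34.63
eef_pos: [453.2, -248.8, 43.7]
eef_rot: [-0.66, 0.752, -0.0, 0.0]
force: [-2.1, -0.5, 2.7]
gripper_width: -0.0
grip_force: 1.2
```

>>> jog_arm --targets '[{"translation":[0,0,0.1],"twist":0,"hand":0},{"translation":[0,0,0.1],"twist":0,"hand":0},{"translation":[0,0,0.05],"twist":0,"hand":0},{"translation":[0,0,0],"twist":0,"hand":0}]'

```text
t: 34.97
eef_pos: [453.5, -249.0, 39.6]
eef_rot: [-0.66, 0.751, -0.001, 0.0]
force: [-3.4, 2.4, 8.1]
gripper_width: -0.2
grip_force: 4.2
```

>>> jog_arm --targets '[{"translation":[0,0,0.1],"twist":0,"hand":0},{"translation":[0,0,0],"twist":0,"hand":0}]'

```text
t: 35.13
eef_pos: [453.6, -249.1, 39.4]
eef_rot: [-0.66, 0.751, -0.001, 0.0]
force: [-7.7, 6.5, 18.2]
gripper_width: -0.0
grip_force: 9.1
```

>>> jog_arm --targets '[{"translation":[0,0,-1],"twist":0,"hand":0},{"translation":[0,0,-1],"twist":0,"hand":0},{"translation":[0.81,-0.04,0],"twist":0,"hand":0},{"translation":[0.81,-0.04,0],"twist":0,"hand":0},{"translation":[0.81,-0.04,0],"twist":0,"hand":0},{"translation":[0,0,0],"twist":0,"hand":0},{"translation":[0,0,0],"twist":0,"hand":0}]'

```text
t: 35.72
eef_pos: [448.8, -297.6, 75.6]
eef_rot: [-0.659, 0.752, 0.0, -0.0]
force: [-0.2, 0.2, -0.3]
gripper_width: -0.0
grip_force: 0.0
```

Lifting by 40 mm left me at 75.6, so going down 40 mm gives the same press.

>>> jog_arm --targets '[{"translation":[0,0,0.8],"twist":0,"hand":0},{"translation":[0,0,0.5],"twist":0,"hand":0},{"translation":[0,0,0.2],"twist":0,"hand":0},{"translation":[0,0,0.2],"twist":0,"hand":0},{"translation":[0,0,0.2],"twist":0,"hand":0},{"translation":[0,0,0.1],"twist":0,"hand":0},{"translation":[0,0,0],"twist":0,"hand":0}]'

```text
t: 36.3
eef_pos: [449.3, -297.2, 39.4]
eef_rot: [-0.66, 0.751, -0.001, -0.0]
force: [-8.6, 8.1, 17.8]
gripper_width: -0.3
grip_force: 8.9
```

>>> jog_arm --targets '[{"translation":[0,0,-1],"twist":0,"hand":0},{"translation":[0,0,-1],"twist":0,"hand":0},{"translation":[-0.76,0.88,0],"twist":0,"hand":0},{"translation":[-0.75,0.88,0],"twist":0,"hand":0},{"translation":[-0.75,0.88,0],"twist":0,"hand":0},{"translation":[0,0,0],"twist":0,"hand":0},{"translation":[0,0,0],"twist":0,"hand":0}]'

```text
t: 36.88
eef_pos: [402.9, -245.1, 76.9]
eef_rot: [-0.66, 0.751, -0.001, 0.001]
force: [-0.2, 0.7, -0.1]
gripper_width: -0.2
grip_force: 0.0
```

>>> jog_arm --targets '[{"translation":[0,0,0.8],"twist":0,"hand":0},{"translation":[0,0,0.5],"twist":0,"hand":0},{"translation":[0,0,0.2],"twist":0,"hand":0},{"translation":[0,0,0.2],"twist":0,"hand":0},{"translation":[0,0,0.2],"twist":0,"hand":0},{"translation":[0,0,0.1],"twist":0,"hand":0},{"translation":[0,0,0],"twist":0,"hand":0}]'

```text
t: 37.47
eef_pos: [402.7, -246.1, 39.4]
eef_rot: [-0.66, 0.751, -0.0, -0.001]
force: [-10.4, 6.7, 21.0]
gripper_width: -0.2
grip_force: 9.9
```

>>> jog_arm --targets '[{"translation":[0,0,0],"twist":0,"hand":0}]'

```text
t: 37.55
eef_pos: [402.7, -246.1, 39.4]
eef_rot: [-0.66, 0.751, -0.0, -0.001]
force: [-10.8, 7.5, 20.4]
gripper_width: 0.5
grip_force: 10.0
```

>>> jog_arm --targets '[{"translation":[0,0,-1],"twist":0,"hand":0},{"translation":[0,0,-1],"twist":0,"hand":0},{"translation":[0,0,-1],"twist":0,"hand":0},{"translation":[0,0,-1],"twist":0,"hand":0},{"translation":[0,0,-1],"twist":0,"hand":0},{"translation":[0,0,-1],"twist":0,"hand":0},{"translation":[0,0,-1],"twist":0,"hand":0},{"translation":[0,0,0],"twist":0,"hand":0},{"translation":[0,0,0],"twist":0,"hand":0},{"translation":[0,0,0],"twist":0,"hand":0}]'

```text
t: 38.38
eef_pos: [402.6, -245.5, 175.5]
eef_rot: [-0.66, 0.752, 0.0, -0.0]
force: [0.4, -0.8, -0.5]
gripper_width: -0.1
grip_force: 0.0
```

```bash
python3 - <<'E'
from h import *
c,p,d=shot("scene"); X=cloud(c,d)
for n,q in dict(yellow=(446.3,33.2),red=(451.3,71),white=(431.2,-79.9),blue=(436.3,-42.1),kg=(452,-248),ko=(449,-297),kw=(403,-246)).items():
    k=(np.hypot(X[...,0]-q[0],X[...,1]-q[1])<9)&(X[...,2]>30)&(X[...,2]<200); print(n,k.sum(),np.percentile(X[k][:,2],[50,90]).round(1) if k.any() else "")
o=get_obs(); print(o["eef_pos"],o["force"],o["dq"].round(3))
print(order.hand_in())
E
```

```text
yellow 64 [101.2 119.7]
red 58 [101.5 120.2]
white 61 [102.  120.5]
blue 73 [ 99.8 119.1]
kg 33 [45.3 47.1]
ko 35 [45.3 47.1]
kw 36 [ 45.8 180.4]
[ 402.34951676 -245.47152634  175.09369625] [ 0.36046713  0.56605815 -0.02811363] [-0.     0.002 -0.005 -0.    -0.003 -0.001]
the job is handed in; nothing more can be done
None
```

I put all four probes present (white, blue, red, yellow; there was no green one) fully home in their matching tubes, pressed and released green, orange and white in that order without touching red, and handed the job in at about 38 s; the hand-in gave no pass or fail result.

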